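# Bring up the next bottle and take off its cap of unknown thread

## Task

Turn the bottle carousel by its bar handle one notch anticlockwise (seen from above), so that the next bottle clicks into place at the front pin, then unscrew the cap of that bottle; some of these bottles have a left-handed thread, so try it gently both ways and find which way it loosens. Lift the cap off and finish while still holding it in the gripper, upright and well clear above the bottles (a good 3 cm or more), with the carousel still in its notch. Leave the loose things standing around alone.

Things in the scene. Friction and masses are not known exactly. Their poses are not given: they have to be found in the camera images.
- carousel (a joint): Round wooden turntable with six identical white bottles. Value in rad, 0 at the start, growing anticlockwise seen from above; vertical axis through knob. It clicks into notches at -1.047, 0 and +1.047 (one place is 60 degrees), pulls itself home when let go within 0.25 rad of one (up to 0.3 N m against the hand between notches), and stops at +-1.25.
- knob (a point): Centre of the dark bar handle on the turntable's central column, 147 mm above the worktop; it turns with the turntable. The bar is 52 mm long along this point's x, 18 mm wide along its y and 38 mm high (top at z = 166 mm).
- plate (a point): Centre of the turntable's top face, z = 22 mm; diameter 242 mm. The six bottle axes stand 88 mm from it, 60 degrees apart. Bottles: diameter 56 mm, shoulders from z = 70 to 83 mm, neck 31 mm; cap tops at z = 120 mm, lower than the bar handle's underside (128 mm); 42 mm free between neighbouring caps. Bottles are captive: they neither lift out nor turn.
- front_mark (a point): Top of the small steel pin on the lip of the fixed foot, 141 mm from the turntable's axis, z = 22 mm. It marks the front place and does not turn: a bottle is at the front when it stands in line between axis and pin.
- cap_centre (a point): Centre, half-way up, of the next bottle's cap: at the start one place clockwise of the front (seen from above); one notch anticlockwise brings it to the front. Round ridged steel cap, diameter 46 mm, 26 mm high (z = 94 to 120 mm while on), 0.05 kg, 11 mm free below it before the shoulder. z axis up; its x axis lies along knob's x within 0.2 rad while tight, and turns with the cap.
- cap_mouth (a point): Centre of the same cap's underside. Short thread of unknown hand, not visible from outside: some loosen anticlockwise, some clockwise. The tightening way it comes up hard within 0.25 rad and cannot be pulled off; the loosening way it turns easily and lifts straight off once turned by 0.75 to 1.8 rad. The neck reaches 22 mm up into the cap.
- by_espresso_cup_a: White espresso cup 63x82x56 mm with a handle; a loose bystander to leave alone. Origin at the centre of its underside.
- by_kitchen_timer: Wind-up kitchen timer, diameter 62 mm, 48 mm high; a loose bystander to leave alone. Origin at the centre of its underside.
- by_dosing_cup: Steel dosing cup, diameter 60 mm, 60 mm high; a loose bystander to leave alone. Origin at the centre of its underside.
- by_tumbler_a: Glass tumbler, diameter 60 mm, 90 mm high; a loose bystander to leave alone. Origin at the centre of its underside.

How it is judged:
By the outcome, as a careful person would: the job done as asked, in the order asked, and still so for the second after the job is handed in, while the arm keeps its last pose, push and grip.
It also fails if it takes over 51 s, if anything falls off the work surface, if the arm or the gripper's body presses on something with over 40 N, if the wrist force passes 120 N, or if a joint passes its speed limit or range.

## Robot

A 6-joint arm with a two-finger parallel gripper is mounted at the origin on a cart in front of the work surface, level with it; the furniture and walls round the work are solid. World frame = base frame: x ahead of the robot, y to its left, z up, the work surface at z = 0. Lengths are in m, angles in degrees, forces in N, time in s.
With the tool pointing down it reaches from about 0.25 to 0.725 m from the base axis. Payload 9.7 kg.
Tool frame: the origin (TCP) lies midway between the tips of the shut fingers; the grasp point (between the pads) lies bot.grasp_offset behind it (bot.grasp_offset is the distance from the TCP to the grasp point, in m); x points along the fingers, y is the direction in which the jaws open and shut, and the axes are right-handed (so a half turn about x gives the same grasp; the last joint's range is limited). The gripper opens to 85 mm and grips with 20 to 120 N. Pads are 22 mm wide; open, the fingers measure 114 mm over their backs; the gripper's body (76 mm by 85 mm) begins 54 mm behind the grasp point. The pads swing forward as they close: fully open they stand 13 mm farther back than shut.
Start: joints at [73.854, 4.979, 10.078, 95.1, 0, 90], TCP at [0.153, 0.528, 0.231] pointing down, gripper open.
Joint ranges: [-179.16, 179.16], [-48.56, 103.87], [-65.8, 70.77], [-126.05, 130.52], [-82.76, 87.17], [-180, 180]. Speed limits (degrees/s): [127.2, 127.2, 147.25, 180, 180, 180].

## Interface

Orientations are given as [roll, pitch, yaw] about the fixed x, y, z axes, in that order (R = Rz(yaw) Ry(pitch) Rx(roll)).
In Python, from workcell import status, camera, bot gives the robot as it stands.
- The arm moves only by the shell command python3 -m jog 'ROWS' [OPENING] [FORCE]. ROWS is text: rows parted by semicolons, each of 4 numbers parted by spaces: the shift along the tool's x, y, z in mm, then the turn about the tool's x in degrees. A call has exactly 8 rows; each row is the pose to reach, as a shift and turn from the pose commanded when the call began, along the tool's axes at that moment; what a row does not reach only later rows make up. A row lasts 1/8 s, in which the tool goes at most 62.5 mm and 10.7 degrees, less where a joint would pass 70% of its speed; a pose out of reach is approached as far as the arm can. A call with a gripper value outside its range is refused whole. OPENING is the opening, from 0 (shut) to 1 (fully open), set as the call begins (- or left out, the last holds). The fingers move at their own pace and stop on an object; FORCE is the grip in N (left out, the last holds). Time passes only in rows, so rows that repeat a pose let the fingers close, or fill a call up. It gives the time, the measured TCP pose, the force and the opening at its end, in the units of the state.
- status.get_obs(): the state, without advancing time (a new reading comes with each control period).
- camera(name): name is "scene" or "top" or "wrist"; returns a dict with "color" (480x640x3 uint8, red, green, blue), "vfov" (degrees; the focal length in pixels is half the picture's height over the tangent of half this angle, whatever the lens; pixels are square), "cx", "cy" (the principal point, pixels), "rvec" (rotation vector, rad) and "tvec" (3), from world to camera coordinates, as OpenCV has them. Camera axes: x right, y down, z forward; pixel columns grow to the right and rows downward; lengths in m; the calibration is good to about 2 mm. The wrist camera is an equidistant fisheye: a pixel r from the principal point sees the ray r / f radians off the axis. A picture is of the moment at which its call begins. There is no depth.
- bot.job_done(): hands the job in, once; it reports no verdict.
The state is a dict: "time": time; "q": joint angles; "qd": joint speeds; "joint_efforts": joint torques, N m; "ee_pos": TCP position; "tcp_rot": TCP orientation; "wrist_force": force on the tool from outside, world axes, zero at the start; "torque": the same for the moment, N m; "opening": finger opening in m.
Only numpy, scipy, OpenCV 4.12 (cv2) and the standard library are available. Lean on these libraries where they do the work, as an engineer would, in place of code of your own. Each camera call takes 0.05 s, during which the arm holds its last target. There are 200 camera calls.

## Working session

There is one attempt and no reset: what is moved stays moved. The work goes in short steps, Python scripts to look and compute and a shell command to move; the robot and the scene stay as the last step left them, time stands still between calls to the robot, and variables do not carry over. Pictures are saved under pics/ and viewed, about 8 in all and at most 12, crops included, and the job is handed in when it is done.

```bash
mkdir -p pics; ls; python3 - <<'E'
from workcell import status,camera,bot
import cv2
print(status.get_obs(), bot.grasp_offset)
for n in ("scene","top"):
    c=camera(n); print(n,{k:v for k,v in c.items() if k!="color"})
    cv2.imwrite(f"pics/{n}0.png",c["color"][:,:,::-1])
E
```

```text
pics
{'time': 0.0, 'q': array([7.38536688e+01, 5.01101686e+00, 1.00335496e+01, 9.50985882e+01,
       9.19172988e-05, 9.00000508e+01]), 'qd': array([-0.03997184, -0.02360246, -0.04029017, -0.07195575, -0.05015505,
       -0.01874014]), 'joint_efforts': array([-4.09266559e-04, -5.20389318e+01,  4.64801967e+01,  1.63892732e-02,
       -1.08383322e-04, -1.39498491e-05]), 'ee_pos': array([0.15288654, 0.5280864 , 0.23057576]), 'tcp_rot': array([ -90.0691943 ,   89.92394449, -106.21557634]), 'wrist_force': array([-0.14406198,  0.14837143, -0.29605341]), 'torque': array([-0.03972008,  0.00597568,  0.00801634]), 'opening': 0.0852877138840133} 0.0187
scene {'vfov': 53.96086218029418, 'cx': 312.4641048601904, 'cy': 234.308484796659, 'rvec': array([ 2.18053798, -0.74645448,  0.36251767]), 'tvec': array([-0.26076759,  0.45990855,  0.54435171])}
top {'vfov': 43.3221594862832, 'cx': 329.7436656215319, 'cy': 246.75703502952382, 'rvec': array([ 2.17903147, -2.11821478,  0.12456902]), 'tvec': array([0.27444578, 0.53513506, 1.08855605])}
```

View pics/top0.png

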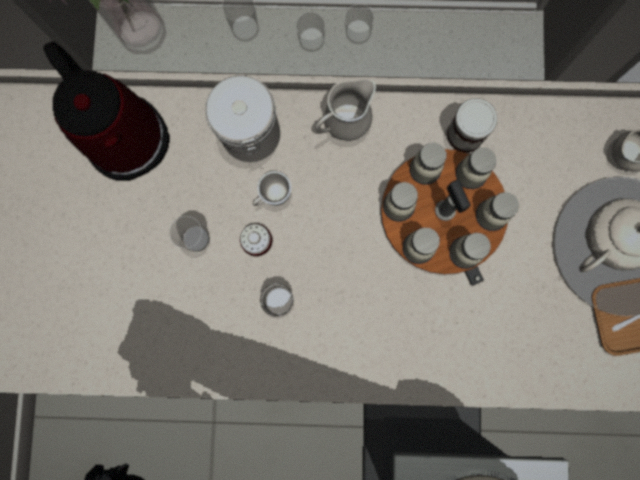

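View pics/scene0.png

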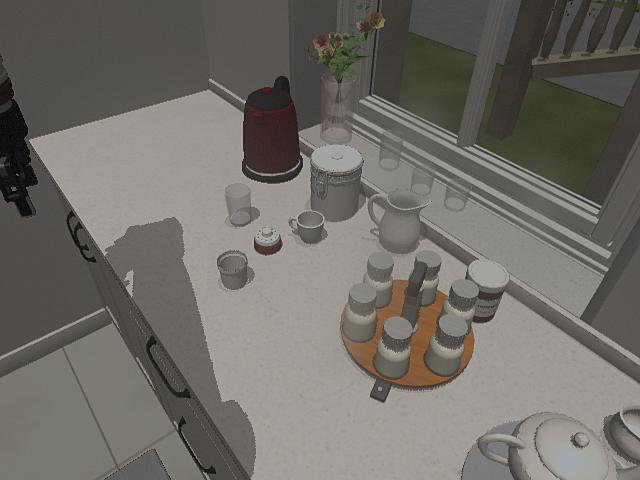

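The top view shows the turntable centred at about (445,211), the bar at about (458,196), and the front pin at (475,277), beside the bottle at (471,249). The next bottle, one place clockwise seen from above, still has to be worked out. I'll enlarge the carousel.

```bash
cat > h.py <<'E'
import numpy as np,cv2
from workcell import status,camera,bot
def cal(c):
    f=240/np.tan(np.radians(c["vfov"]/2)); K=np.array([[f,0,c["cx"]],[0,f,c["cy"]],[0,0,1]])
    return K,cv2.Rodrigues(c["rvec"])[0],np.array(c["tvec"])
def back(c,uv,z):
    K,R,t=cal(c); d=R.T@np.linalg.inv(K)@np.array([*uv,1]); o=-R.T@t
    return o+d*(z-o[2])/d[2]
def proj(c,p):
    K,R,t=cal(c); return cv2.projectPoints(np.array(p,float).reshape(-1,3),c["rvec"],t,K,None)[0].reshape(-1,2)
E
python3 - <<'E'
from h import *
c=camera("top"); s=camera("scene")
print("origin px",proj(c,[[0,0,0],[.2,0,0],[0,.2,0]]))
im=c["color"][140:290,370:530,::-1]; cv2.imwrite("pics/top1.png",cv2.resize(im,None,fx=5,fy=4,interpolation=cv2.INTER_CUBIC)[:600] if 0 else cv2.resize(im,None,fx=4,fy=4,interpolation=cv2.INTER_CUBIC))
im=s["color"][240:410,325:495,::-1]; cv2.imwrite("pics/scene1.png",cv2.resize(im,None,fx=3.5,fy=3.5,interpolation=cv2.INTER_CUBIC))
print(back(c,(445,211),.022),back(c,(475,277),.022),back(c,(458,196),.166))
E
```

```text
origin px [[482.09618976 543.82547016]
 [481.73843573 429.46060616]
 [371.01262512 539.99648727]]
[0.60329276 0.07332806 0.022     ] [0.47952835 0.016872   0.022     ] [0.60106767 0.07739106 0.166     ]
```

View pics/top1.png

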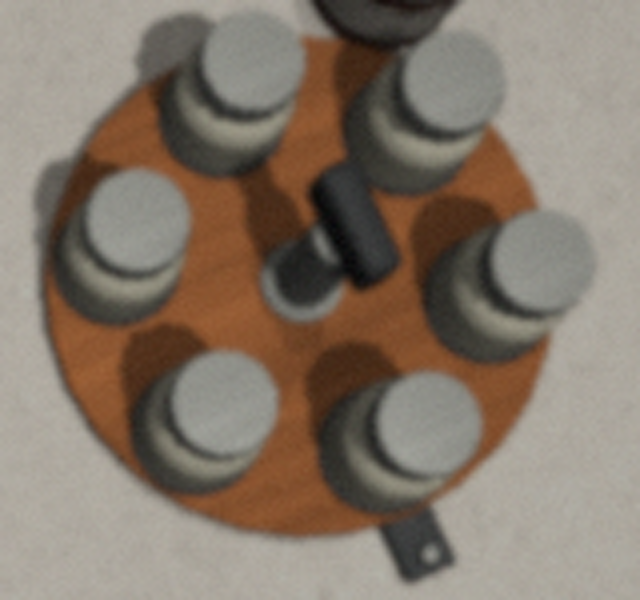

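View pics/scene1.png

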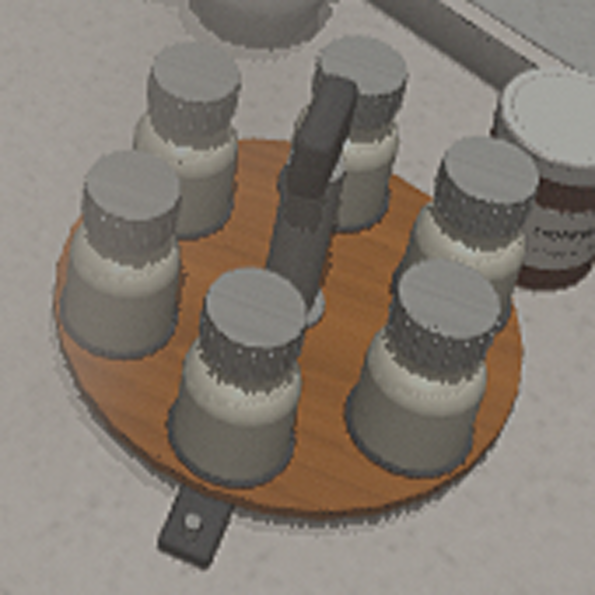

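Crop: caps at (254,62), (453,82), (541,261), front (429,424), next/clockwise (225,403) and (138,222). The pin hole is at (431,553), the bar runs from about (335,175) to (372,275). I'll fit the axis from the caps in both views.

```bash
python3 - <<'E'
from h import *
from scipy.optimize import least_squares
c=camera("top"); s=camera("scene")
A=[(429,424),(541,261),(453,82),(254,62),(138,222),(225,403)]
A=[(u/4+370,v/4+140) for u,v in A]
B=[(254,309),(449,300),(488,170),(361,67),(195,77),(132,185)]
B=[(u/3.5+325,v/3.5+240) for u,v in B]
for n,cc,P in(("top",c,A),("scene",s,B)):
    X=np.array([back(cc,p,.120) for p in P])[:,:2]
    def f(q): 
        a=q[2]+np.arange(6)*np.pi/3
        return (X-q[:2]-.088*np.c_[np.cos(a),np.sin(a)]).ravel()*1000
    r=least_squares(f,[.6,.07,-2.5]); print(n,r.x[:2],np.degrees(r.x[2]),np.round(r.fun,1))
pin=[back(c,(431/4+370,553/4+140),.022),back(s,(192/3.5+325,521/3.5+240),.022)]
print("pin",pin)
# bar top-face ends
for cc,e in((c,[(331/4+370,178/4+140),(371/4+370,270/4+140)]),(s,[(341/3.5+325,85/3.5+240),(311/3.5+325,188/3.5+240)])):
    p=[back(cc,x,.166) for x in e]; d=p[1]-p[0]
    print(p,np.linalg.norm(d),np.degrees(np.arctan2(d[1],d[0])))
E
```

```text
top [0.60347195 0.07348893] -154.20942467949862 [ 0.4 -0.1  0.1  0.9 -0.5  0.3 -0.2 -0.6 -0.3 -0.3  0.6 -0.4]
scene [0.60237544 0.06960759] -154.02465463338092 [ 0.1  0.8  0.4  0.1 -0.4  1.2 -0.2 -0.3 -1.2 -2.6  1.3  0.8]
pin [array([0.47733354, 0.01175785, 0.022     ]), array([0.47778341, 0.00967254, 0.022     ])]
[array([0.6203341 , 0.08613172, 0.166     ]), array([0.58187846, 0.06952023, 0.166     ])] 0.04189007304037174 -156.6373408066457
[array([0.62077132, 0.07766365, 0.166     ]), array([0.56070875, 0.04156408, 0.166     ])] 0.07007632134063076 -148.99274811216785
```

```bash
cat >> h.py <<'E'
from scipy.spatial.transform import Rotation as Ro
def row(p,jaw):
    "row from the present pose to TCP p with jaw axis (tool y) at angle jaw"
    o=status.get_obs(); R=Ro.from_euler('xyz',o["tcp_rot"],degrees=True).as_matrix()
    a=np.degrees(np.arctan2(R[1,1],R[0,1])); t=-(jaw-a)
    print("jaw now",round(a,2),"row",np.round(R.T@(np.array(p)-o["ee_pos"])*1000,1),"turn",round((t+180)%360-180,1),
     "q",np.round(o["q"],1),"t",round(o["time"],2),"F",np.round(o["wrist_force"],1),"T",np.round(o["torque"],2),"ee",np.round(o["ee_pos"],4),"op",round(o["opening"],4))
E
python3 -c "
from h import *
row([.603,.0725,.231],116)"
```

```text
jaw now 73.85 row [ 2.000e-01 -3.126e+02  5.591e+02] turn -42.1 q [73.9  5.  10.1 95.1  0.  90. ] t 0.3 F [ 0.3 -0.1 -1. ] T [ 0.02 -0.02  0.04] ee [0.1529 0.5282 0.231 ] op 0.0856
```

```bash
python3 -m jog '0 -31 56 -5; 0 -62 112 -10; 0 -94 168 -15; 0 -125 224 -20; 0 -156 280 -25; 0 -187 336 -30; 0 -203 363 -35; 0 -215 386 -42' 1 40; python3 -c "
from h import *
row([.603,.0725,.231],116)"
```

```text
time: 1.3
ee_pos: [0.4651, 0.2127, 0.2312]
tcp_rot: [-136.8, 90.0, -110.8]
wrist_force: [-0.1, 0.0, 0.7]
opening: 0.0855
jaw now 115.95 row [   0.2 -186.4   62.7] turn -0.1 q [24.6 -0.3  4.6 94.9 -0.  -1.4] t 1.3 F [-0.1  0.   0.7] T [ 0.03  0.02 -0.01] ee [0.4651 0.2127 0.2312] op 0.0855
```

```bash
python3 -m jog '0 -50 17 0; 0 -100 34 0; 0 -150 50 0; 0 -186 63 0; 0 -186 63 0; 0 -186 63 0; 0 -186 63 0; 0 -186 63 0'; python3 -c "
from h import *
row([.603,.0725,.133],116)
c=camera('wrist');cv2.imwrite('pics/w1.png',c['color'][:,:,::-1]); print({k:v for k,v in c.items() if k!='color'})"
```

```text
time: 2.3
ee_pos: [0.6013, 0.0753, 0.2317]
tcp_rot: [-16.7, 90.0, 9.2]
wrist_force: [-0.2, -0.2, 0.7]
opening: 0.0852
jaw now 115.92 row [98.7 -3.2  0.2] turn -0.1 q [  7.1  12.9  19.1  96.1   0.  -18.8] t 2.3 F [-0.2 -0.2  0.7] T [ 0.03 -0.03  0.01] ee [0.6013 0.0753 0.2317] op 0.0852
{'vfov': 65.70646984690485, 'cx': 315.8307200022903, 'cy': 239.35786054142721, 'rvec': array([-1.57340004, -2.51357014, -0.36550672]), 'tvec': array([ 0.19476366, -0.58715167,  0.21542217])}
```

View pics/w1.png

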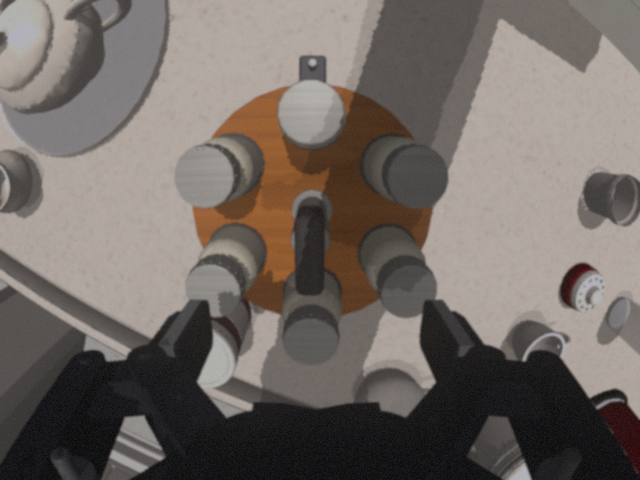

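Wrist view: the bar runs from about (316,207) to (310,292), nearly in line with the front cap (312,113) and the opposite cap (311,338). The pin is at (312,63). I'll fit the axis again through the fisheye model.

```bash
cat >> h.py <<'E'
def wback(c,uv,z):
    f=240/np.tan(np.radians(c["vfov"]/2)); v=np.array(uv)-[c["cx"],c["cy"]]; r=np.hypot(*v); th=r/f
    R=cv2.Rodrigues(c["rvec"])[0]; d=R.T@np.r_[v/r*np.sin(th),np.cos(th)]; o=-R.T@c["tvec"]
    return o+d*(z-o[2])/d[2]
E
python3 - <<'E'
from h import *
from scipy.optimize import least_squares
c=camera("wrist")
P=[(312,113),(207,175),(215,290),(311,338),(406,287),(417,175)]
X=np.array([wback(c,p,.12) for p in P])[:,:2]
best=None
for sg in(1,-1):
    def f(q):
        a=q[2]+sg*np.arange(6)*np.pi/3
        return (X-q[:2]-.088*np.c_[np.cos(a),np.sin(a)]).ravel()*1000
    r=least_squares(f,[.6,.07,-2.7]); print(r.cost,r.x[:2],np.degrees(r.x[2]),np.round(r.fun,1))
print("pin",wback(c,(312,63),.022))
b=[wback(c,(316,207),.166),wback(c,(310,293),.166)];d=b[0]-b[1];print(b,np.linalg.norm(d),np.degrees(np.arctan2(d[1],d[0])))
im=c["color"][180:320,250:390,::-1]; cv2.imwrite("pics/w1c.png",cv2.resize(im,None,fx=4,fy=4,interpolation=cv2.INTER_CUBIC))
E
```

```text
28.847156272338104 [0.60219119 0.07203106] -154.16663764924868 [ 2.6  2.2 -0.8  2.9 -0.6  2.3 -2.1 -1.3 -0.5 -4.7  1.3 -1.4]
44518.237159880635 [0.60219119 0.07203106] -216.41147514892432 [  -5.8  -88.4  -17.  -172.3   -8.4  -82.4    6.3   89.3   15.8  170.5
    9.1   83.3]
pin [0.47826553 0.01170996 0.022     ]
[array([0.57436011, 0.06254454, 0.166     ]), array([0.62426047, 0.08267816, 0.166     ])] 0.053809000913922045 -158.02708333269277
```

View pics/w1c.png

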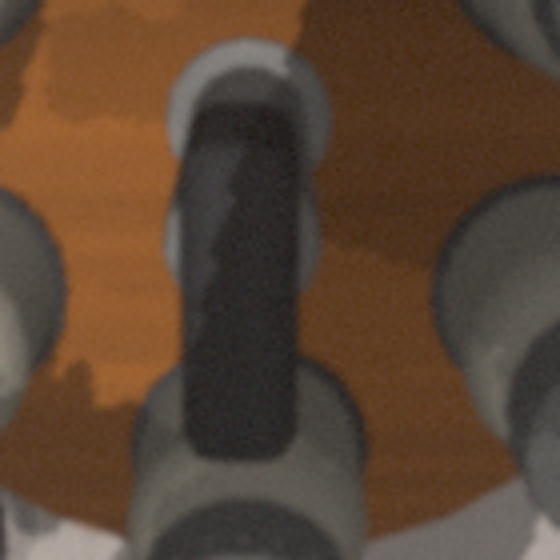

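The bar is parallel to the image's vertical, in line with the front radius, so its angle is about 26°. The axis is at about (0.6027, 0.072). Next: descend and grip.

```bash
python3 -m jog '0 -3.5 0 0; 20 -3.5 0 0; 45 -3.5 0 0; 70 -3.5 0 0; 88 -3.5 0 0; 97 -3.5 0 0; 98 -3.5 0 0; 98 -3.5 0 0' 0.6 40 && python3 -m jog '0 0 0 0; 0 0 0 0; 0 0 0 0; 0 0 0 0; 0 0 0 0; 0 0 0 0; 0 0 0 0; 0 0 0 0' 0 40;  python3 -c "
from h import *
row([.6027,.072,.133],116)"
```

```text
time: 3.4
ee_pos: [0.6036, 0.0714, 0.1342]
tcp_rot: [-19.0, 89.9, 6.8]
wrist_force: [0.3, 0.3, 1.8]
opening: 0.0512
time: 4.4
ee_pos: [0.6034, 0.0717, 0.1339]
tcp_rot: [14.7, 89.9, 40.6]
wrist_force: [-1.8, 2.2, 5.0]
opening: 0.0173
jaw now 115.87 row [ 0.9  0.5 -0.5] turn -0.1 q [  6.8  12.    7.2  85.1   0.  -19.1] t 4.4 F [-1.8  2.2  5. ] T [0.55 0.37 0.07] ee [0.6034 0.0717 0.1339] op 0.0173
```

```bash
python3 -m jog '0 0 0 -3; 0 0 0 -7; 0 0 0 -11; 0 0 0 -15; 0 0 0 -19; 0 0 0 -23; 0 0 0 -27; 0 0 0 -30';  python3 -c "
from h import *
row([.6027,.072,.133],176)"; python3 -m jog '0 0 0 -4; 0 0 0 -8; 0 0 0 -12; 0 0 0 -16; 0 0 0 -20; 0 0 0 -25; 0 0 0 -30; 0 0 0 -30'; python3 -c "
from h import *
row([.6027,.072,.133],176)"
```

```text
time: 5.4
ee_pos: [0.6038, 0.0713, 0.1339]
tcp_rot: [-60.7, 89.9, -4.8]
wrist_force: [0.4, 0.4, 4.1]
opening: 0.0173
jaw now 145.95 row [0.9 1.3 0. ] turn -30.1 q [  6.7  12.    7.2  85.1  -0.  -49.2] t 5.4 F [0.4 0.4 4.1] T [ 0.13  0.01 -0.12] ee [0.6038 0.0713 0.1339] op 0.0173
time: 6.4
ee_pos: [0.6044, 0.071, 0.134]
tcp_rot: [-96.1, 89.8, -10.3]
wrist_force: [5.0, -1.2, 4.2]
opening: 0.0169
jaw now 175.82 row [1.  1.8 0.8] turn -0.2 q [  6.7  12.    7.2  85.   -0.  -79.1] t 6.4 F [ 5.  -1.2  4.2] T [-0.16 -0.66 -0.09] ee [0.6044 0.071  0.134 ] op 0.0169
```

```bash
python3 -m jog '0 0 0 0; 0 0 0 0; 0 0 0 0; -10 0 0 0; -40 0 0 0; -75 0 0 0; -85 0 0 10; -85 0 0 20' 0.6 40; python3 -c "
from h import *
row([.5235,.0336,.217],94)
c=camera('top')
im=c['color'][140:290,370:530,::-1]; cv2.imwrite('pics/top2.png',cv2.resize(im,None,fx=4,fy=4,interpolation=cv2.INTER_CUBIC))"
```

```text
time: 7.4
ee_pos: [0.6038, 0.0715, 0.2204]
tcp_rot: [-59.6, 89.8, 6.0]
wrist_force: [0.4, 0.6, 0.9]
opening: 0.0514
jaw now 155.52 row [  3.2  57.4 -67.7] turn 61.5 q [  6.8  12.8  17.7  94.7  -0.  -58.8] t 7.4 F [0.4 0.6 0.9] T [ 0.02  0.03 -0.01] ee [0.6038 0.0715 0.2204] op 0.0514
```

```bash
python3 -m jog '0 10 -12 9; 0 22 -26 18; 0 35 -41 27; 0 47 -56 36; 0 57 -68 45; 0 57 -68 54; 0 57 -68 61.5; 0 57 -68 61.5' 0.8; python3 - <<'E'
from h import *
row([.5235,.0336,.087],94)
c=camera('wrist'); cv2.imwrite('pics/w2.png',c['color'][:,:,::-1])
R=cv2.Rodrigues(c["rvec"])[0]; o=-R.T@c["tvec"]; print("cam",o)
E
```

```text
time: 8.45
ee_pos: [0.5234, 0.0326, 0.2187]
tcp_rot: [-0.7, 90.0, 3.9]
wrist_force: [-0.5, 0.4, -0.3]
opening: 0.0684
jaw now 94.53 row [1.317e+02 9.000e-01 1.000e-01] turn 0.5 q [ 3.6  1.2  4.7 93.5  0.  -1. ] t 8.45 F [-0.5  0.4 -0.3] T [ 0.07  0.01 -0.05] ee [0.5234 0.0326 0.2187] op 0.0684
cam [0.45091587 0.02739684 0.36114832]
```

View pics/w2.png

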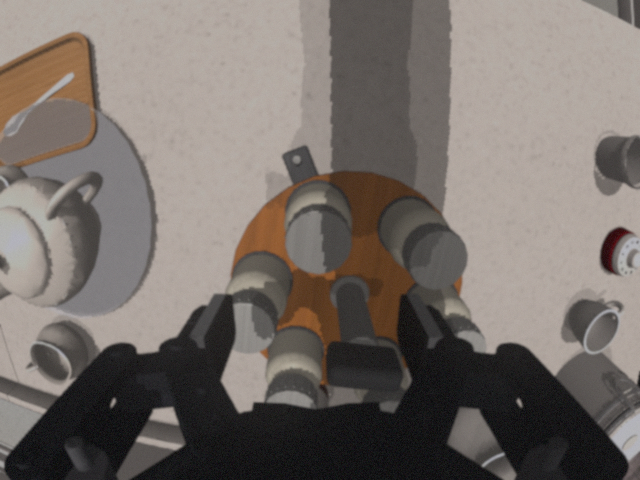

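The bar now lies across the image. The front cap is centred at about (319,239), the pin at (296,160), and the right neighbour at (437,258).

```bash
python3 - <<'E'
from h import *
c=camera('wrist')
for p,z in(((319,239),.12),((437,258),.12),((296,160),.022)): print(wback(c,p,z))
row([.5235,.0336,.087],94)
E
```

```text
[0.522064   0.03502384 0.12      ]
[0.52936945 0.12016435 0.12      ]
[0.47800623 0.011185   0.022     ]
jaw now 94.61 row [1.315e+02 9.000e-01 1.000e-01] turn 0.6 q [ 3.6  1.2  4.7 93.5  0.  -1. ] t 8.55 F [-0.2 -0.3  0.2] T [ 0.05  0.03 -0.01] ee [0.5234 0.0327 0.2185] op 0.0679
```

```bash
python3 -m jog '20 1 0 0; 45 1 0 0; 70 1 0 0; 95 1 0 0; 115 1 0 0; 126 1 0 0; 131 1 0 0; 131 1 0 0' 0.8 40; python3 -m jog '0 0 0 0; 0 0 0 0; 0 0 0 0; 0 0 0 0; 0 0 0 0; 0 0 0 0; 0 0 0 0; 0 0 0 0' 0 40;  python3 -c "
from h import *
row([.5235,.0336,.087],94)"
```

```text
time: 9.55
ee_pos: [0.5235, 0.0337, 0.0876]
tcp_rot: [-1.3, 90.0, 3.1]
wrist_force: [-0.2, -1.0, 0.4]
opening: 0.0685
time: 10.55
ee_pos: [0.5238, 0.0336, 0.088]
tcp_rot: [-3.8, 89.9, 0.6]
wrist_force: [0.3, -0.2, 5.6]
opening: 0.0445
jaw now 94.35 row [ 1.  -0.  -0.3] turn 0.4 q [ 3.7  1.1 -9.8 79.  -0.  -0.7] t 10.55 F [ 0.3 -0.2  5.6] T [-0.02 -0.08  0.  ] ee [0.5238 0.0336 0.088 ] op 0.0445
```

Gripped at 44.5 mm, with little side force. First gentle trial: anticlockwise, which is a negative turn.

```bash
python3 -m jog '0 0 0 -2; 0 0 0 -4; 0 0 0 -6; 0 0 0 -8; 0 0 0 -9; 0 0 0 -10; 0 0 0 -10; 0 0 0 -10';  python3 -c "
from h import *
row([.5235,.0336,.087],84)"; python3 -m jog '0 0 0 -1; 0 0 0 -2; 0 0 0 -3; 0 0 0 -4; 0 0 0 -5; 0 0 0 -6; 0 0 0 -6; 0 0 0 -6';  python3 -c "
from h import *
row([.5235,.0336,.087],78)"
```

```text
time: 11.55
ee_pos: [0.5239, 0.0337, 0.088]
tcp_rot: [-9.9, 89.9, 4.4]
wrist_force: [1.6, 0.2, 4.0]
opening: 0.0452
jaw now 104.35 row [ 1.   0.  -0.4] turn 20.4 q [  3.7   1.1  -9.8  79.    0.  -10.7] t 11.55 F [1.6 0.2 4. ] T [-0.01 -0.09  0.01] ee [0.5239 0.0337 0.088 ] op 0.0452
time: 12.55
ee_pos: [0.5239, 0.0337, 0.088]
tcp_rot: [-13.5, 89.9, 6.8]
wrist_force: [-0.1, 0.0, 6.0]
opening: 0.0445
jaw now 110.35 row [ 1.   0.  -0.4] turn 32.4 q [  3.7   1.1  -9.8  79.    0.  -16.7] t 12.55 F [-0.1  0.   6. ] T [ 0.04 -0.16  0.01] ee [0.5239 0.0337 0.088 ] op 0.0445
```

Anticlockwise runs free past 0.25 rad, with a torque of about 0.01 N m. I'll go back and feel the clockwise way too, to confirm.

```bash
python3 -m jog '0 0 0 4; 0 0 0 8; 0 0 0 12; 0 0 0 16; 0 0 0 18; 0 0 0 20; 0 0 0 21; 0 0 0 21';  python3 -c "
from h import *
row([.5235,.0336,.087],94)"; python3 -m jog '0 0 0 1; 0 0 0 2; 0 0 0 3; 0 0 0 4; 0 0 0 5; 0 0 0 5; 0 0 0 5; 0 0 0 5';  python3 -c "
from h import *
row([.5235,.0336,.087],94)"
```

```text
time: 13.55
ee_pos: [0.5236, 0.0337, 0.088]
tcp_rot: [9.9, 89.9, 9.2]
wrist_force: [-0.8, 0.5, 6.7]
opening: 0.0447
jaw now 89.34 row [ 1.  -0.1 -0.1] turn -4.7 q [ 3.7  1.1 -9.8 79.   0.   4.3] t 13.55 F [-0.8  0.5  6.7] T [ 0.12  0.17 -0.01] ee [0.5236 0.0337 0.088 ] op 0.0447
time: 14.55
ee_pos: [0.5237, 0.0337, 0.088]
tcp_rot: [16.1, 89.9, 10.4]
wrist_force: [0.0, 0.8, 6.0]
opening: 0.045
jaw now 84.36 row [ 1.  -0.1 -0.2] turn -9.6 q [ 3.7  1.1 -9.8 79.   0.   9.3] t 14.55 F [0.  0.8 6. ] T [0.08 0.08 0.05] ee [0.5237 0.0337 0.088 ] op 0.045
```

```bash
python3 -m jog '0 0 0 1; 0 0 0 2; 0 0 0 3; 0 0 0 4; 0 0 0 5; 0 0 0 6; 0 0 0 6; 0 0 0 6';  python3 -c "
from h import *
row([.5235,.0336,.087],94)"
```

```text
time: 15.55
ee_pos: [0.5237, 0.034, 0.088]
tcp_rot: [43.4, 89.9, 31.8]
wrist_force: [0.6, 1.5, 6.0]
opening: 0.0447
jaw now 78.39 row [ 1.  -0.4 -0.1] turn -15.6 q [ 3.7  1.1 -9.8 79.   0.  15.3] t 15.55 F [0.6 1.5 6. ] T [0.35 0.01 0.2 ] ee [0.5237 0.034  0.088 ] op 0.0447
```

```bash
python3 -m jog '0 0 0 1; 0 0 0 2; 0 0 0 3; 0 0 0 4; 0 0 0 4; 0 0 0 4; 0 0 0 4; 0 0 0 4';  python3 -c "
from h import *
row([.5235,.0336,.087],94)"
```

```text
time: 16.55
ee_pos: [0.5233, 0.0349, 0.088]
tcp_rot: [94.8, 89.9, 79.3]
wrist_force: [-1.7, 6.9, 7.2]
opening: 0.045
jaw now 74.47 row [ 1.  -1.3  0.5] turn -19.5 q [ 3.7  1.1 -9.8 79.1  0.1 19.3] t 16.55 F [-1.7  6.9  7.2] T [1.39 0.4  0.63] ee [0.5233 0.0349 0.088 ] op 0.045
```

Clockwise comes up hard: 0.63 N m at about 0.3 rad. So it loosens anticlockwise.

```bash
python3 -m jog '0 0 0 -6; 0 0 0 -14; 0 0 0 -22; 0 0 0 -30; 0 0 0 -38; 0 0 0 -46; 0 0 0 -54; 0 0 0 -62';  python3 -c "
from h import *
row([.5235,.0336,.087],94)"; python3 -m jog '0 0 0 -8; 0 0 0 -16; 0 0 0 -24; 0 0 0 -32; 0 0 0 -40; 0 0 0 -48; 0 0 0 -56; 0 0 0 -64';  python3 -c "
from h import *
row([.5235,.0336,.087],94)"
```

```text
time: 17.55
ee_pos: [0.5238, 0.0338, 0.088]
tcp_rot: [-33.7, 89.9, 12.9]
wrist_force: [0.7, 0.0, 5.1]
opening: 0.0448
jaw now 136.62 row [ 1.   0.1 -0.4] turn 42.6 q [  3.7   1.1  -9.8  79.    0.  -42.9] t 17.55 F [0.7 0.  5.1] T [ 0.16 -0.1   0.02] ee [0.5238 0.0338 0.088 ] op 0.0448
time: 18.55
ee_pos: [0.5237, 0.0337, 0.088]
tcp_rot: [-98.0, 89.9, 12.6]
wrist_force: [-0.0, 0.9, 5.8]
opening: 0.0451
jaw now -159.38 row [ 1.   0.3 -0.1] turn 106.6 q [   3.7    1.1   -9.8   79.     0.  -106.9] t 18.55 F [-0.   0.9  5.8] T [ 0.1   0.06 -0.01] ee [0.5237 0.0337 0.088 ] op 0.0451
```

Now to lift gently, watching the force.

```bash
python3 -m jog '-1 0 0 0; -2 0 0 0; -3 0 0 0; -4 0 0 0; -6 0 0 0; -8 0 0 0; -10 0 0 0; -10 0 0 0';  python3 -c "
from h import *
row([.5235,.0336,.087],94)"
```

```text
time: 19.55
ee_pos: [0.5235, 0.0337, 0.0975]
tcp_rot: [-107.8, 90.0, 2.5]
wrist_force: [0.6, 0.6, -1.1]
opening: 0.0448
jaw now -159.65 row [10.5  0.  -0. ] turn 106.4 q [   3.7    1.    -8.9   80.1   -0.  -106.7] t 19.55 F [ 0.6  0.6 -1.1] T [ 0.03 -0.02 -0.03] ee [0.5235 0.0337 0.0975] op 0.0448
```

```bash
python3 -m jog '-8 0 0 0; -20 0 0 0; -35 0 0 0; -52 0 0 0; -70 0 0 0; -85 0 0 0; -95 0 0 0; -100 0 0 0' - 50; python3 -m jog '0 0 0 0; 0 0 0 0; 0 0 0 0; 0 0 0 0; 0 0 0 0; 0 0 0 0; 0 0 0 0; 0 0 0 0';  python3 - <<'E'
from h import *
row([.5235,.0336,.087],94)
s=camera("scene")["color"][150:410,260:560,::-1]; t=camera("top")["color"][140:290,370:530,::-1]
s=cv2.resize(s,(450,390)); t=cv2.resize(t,(416,390))
cv2.imwrite("pics/end.png",cv2.resize(np.hstack([s,t]),(800,360)))
E
```

```text
time: 20.55
ee_pos: [0.5235, 0.0337, 0.1978]
tcp_rot: [-99.5, 90.0, 10.8]
wrist_force: [0.0, -0.1, -0.7]
opening: 0.0445
time: 21.55
ee_pos: [0.5234, 0.0337, 0.1973]
tcp_rot: [-99.7, 90.0, 10.6]
wrist_force: [0.8, -0.2, -0.8]
opening: 0.0445
jaw now -159.64 row [ 1.103e+02 -1.000e-01 -1.000e-01] turn 106.4 q [   3.7    0.9    2.    91.2    0.  -106.7] t 21.55 F [ 0.8 -0.2 -0.8] T [-0.02  0.    0.01] ee [0.5234 0.0337 0.1973] op 0.0445
```

View pics/end.png

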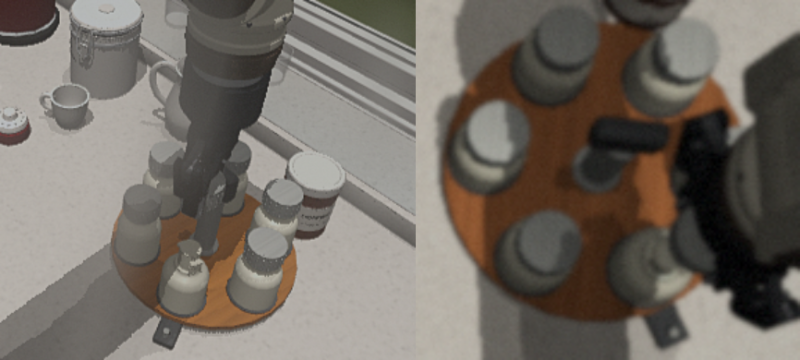

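The front bottle at (185,285) is open and stands in line with the pin at (168,328). The bar lies across at (628,133), and the grey cap shows in the jaws at (690,240). The opening holds at 44.5 mm, so I'll hand it in.

```bash
python3 -c "
from workcell import bot
bot.job_done()"
```

```text
the job is handed in; nothing more can be done
```

The job is done and was handed in at about 21.7 s, under the 51 s limit.

- **Carousel:** I turned it one notch anticlockwise by its bar handle. The last picture shows the bar turned and the next bottle standing in line with the front pin.
- **Thread direction:** Clockwise came up hard, with 0.63 N m at about 0.3 rad. Anticlockwise turned freely, with about 0.01 N m past 0.25 rad, so this bottle has an ordinary right-handed thread.
- **Cap:** I turned it about 106° anticlockwise from where it started and lifted it straight off. It came away without resistance.
- **Final state:** The cap is held upright at an opening of 44.5 mm. Its underside is at about 0.20 m by the TCP height, about 8 cm above the other caps, and the wrist force is near zero.

The loose things were not touched during any of the moves. Two of the four, the cup and the timer, are in the last picture, and both are standing. The gripper mostly hides the cap in that picture, so my evidence that it is held is the finger opening, the bare bottle neck and the part of the cap seen from above. No check failed or disagreed.

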